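# Find the loose deck board and push the hatch open

## Task

Of the four identical boards in the deck section on the bench, one has no packer under its far end and rocks on its rod: press on the far ends with the fingertips until you find the one that gives, and press that end down so that the near end stands up. Then push the raised near end up and over until the board stands open, clearly past upright and leaning away from you, and leave it standing open. The other boards stay flat, and the tools and stock lying on the deck and the bench are left where they are.

Things in the scene. Friction and masses are not known exactly. Their poses are not given: they have to be found in the camera images.
- deck: section of terrace decking with a hatch over a water pipe, fixed to the bench. Frame 330 mm (x -180 to 150) by 434 mm (y), flat top 98 mm above the bench; pipe ends stick out 52 mm farther each side, low down. Origin on the bench under the middle of the pivot rod; x points to the far side, away from the robot, y left along the rod, z up. Near rim x -180 to -135 mm; fixed border board x 60 to 150 mm
- rod_mid (a point): middle of the steel rod (along the deck's y, 84 mm above the bench) that runs at mid-thickness through four identical boards, 185 mm long, 80 mm wide, 28 mm thick, 5 mm gaps, tops flush with the frame. They lie side by side at y = 127.5, 42.5, -42.5, -127.5 mm; each reaches 55 mm beyond the rod (far end) and 130 mm to the near side (near end)
- hollow (a point): point on the bench inside the frame, mid-width, 38 mm beyond the rod. Under the far ends the frame is hollow, apart from hidden packers: three boards stand on a packer and hardly give when pressed (1 to 2 mm); one (not visible which, it changes) has only a low offcut, 12 mm high, beneath it and its far end can go right down. Pressing the near ends moves nothing: they rest on a ledge
- board1 (a joint): tilt of the leftmost (+y) board about the rod, rad: 0 lying flush, grows as the far end goes down and the near end comes up, 1.57 upright, stop at 1.85 (leaning away from the robot). Weighs about 0.2 kg; if not packed it starts to tilt under 5 to 9 N pressed 40 mm beyond the rod. The rod is tight: a tilted board stays where it is left.
- board1_far (a point): point on the top face of board 1, mid-width, 40 mm beyond the rod (15 mm from its far end); turns with the board
- board1_near (a point): top edge of the near end of board 1, mid-width, 130 mm from the rod (the bottom edge is 28 mm below it when flush); turns with the board
- board2 (a joint): tilt of the second from the left board about the rod, rad: 0 lying flush, grows as the far end goes down and the near end comes up, 1.57 upright, stop at 1.85 (leaning away from the robot). Otherwise as board1.
- board2_far (a point): point on the top face of board 2, mid-width, 40 mm beyond the rod (15 mm from its far end); turns with the board
- board2_near (a point): top edge of the near end of board 2, mid-width, 130 mm from the rod (the bottom edge is 28 mm below it when flush); turns with the board
- board3 (a joint): tilt of the third from the left board about the rod, rad: 0 lying flush, grows as the far end goes down and the near end comes up, 1.57 upright, stop at 1.85 (leaning away from the robot). Otherwise as board1.
- board3_far (a point): point on the top face of board 3, mid-width, 40 mm beyond the rod (15 mm from its far end); turns with the board
- board3_near (a point): top edge of the near end of board 3, mid-width, 130 mm from the rod (the bottom edge is 28 mm below it when flush); turns with the board
- board4 (a joint): tilt of the rightmost (-y) board about the rod, rad: 0 lying flush, grows as the far end goes down and the near end comes up, 1.57 upright, stop at 1.85 (leaning away from the robot). Otherwise as board1.
- board4_far (a point): point on the top face of board 4, mid-width, 40 mm beyond the rod (15 mm from its far end); turns with the board
- board4_near (a point): top edge of the near end of board 4, mid-width, 130 mm from the rod (the bottom edge is 28 mm below it when flush); turns with the board
- pliers: combination pliers with red handles, 150 mm long, 14 mm high, lying on the fixed border board just beyond the four boards; origin at their rivet, underside
- screw_box: cardboard box of screws, 50 x 75 x 32 mm, standing on the same border board; origin centre of its underside
- hammer: hammer, 300 mm long, lying on the bench left of the deck; origin on its underside near the middle
- nail_tub: white plastic tub of nails, 112 mm across the rim, 95 mm high, on the bench at the left; origin centre of its underside
- drill: cordless drill lying on its side on the bench at the right, about 225 x 215 mm, 62 mm high; origin under its motor housing
- file: flat file with wooden handle, 310 mm long, lying on the bench at the right; origin under the joint of blade and handle
- glue: yellow bottle of wood glue, 64 mm across, 190 mm high, on the bench at the far left; origin centre of its underside

How it is judged:
On the way:
1. a board has been rocked: its far end is down and its near end stands up (value of joint any of board1, board2, board3, board4 above 0.25 rad), for 0.2 s.
At the end, for the whole second after the job is handed in: one board stands open, tilted more than 1.62 rad (93 degrees, just past upright; the stop is at 1.85) and at rest, the other three lie flat (within 0.06 rad) (((value of joint board1 above 1.62 rad and velocity of joint board1 between -0.05 and 0.05 rad/s and value of joint each of board2, board3, board4 below 0.06 rad) or (value of joint board2 above 1.62 rad and velocity of joint board2 between -0.05 and 0.05 rad/s and value of joint each of board1, board3, board4 below 0.06 rad) or (value of joint board3 above 1.62 rad and velocity of joint board3 between -0.05 and 0.05 rad/s and value of joint each of board1, board2, board4 below 0.06 rad) or (value of joint board4 above 1.62 rad and velocity of joint board4 between -0.05 and 0.05 rad/s and value of joint each of board1, board2, board3 below 0.06 rad))); the robot touches nothing.
It fails at once if the pliers or the screw box on the deck are lifted, carried or pushed more than 30 mm (distance of any of pliers, screw_box from where it was at the start of the episode above 0.03 m).
It fails at once if a thing lying on the bench is lifted, carried or pushed more than 30 mm (distance of any of hammer, nail_tub, drill, file, glue from where it was at the start of the episode above 0.03 m).
It also fails if it takes over 54 s, if anything falls off the work surface, if the arm or the gripper's body presses on something with over 40 N, if the wrist force passes 120 N, or if a joint passes its speed limit or range.

## Robot

A 7-joint arm with a two-finger parallel gripper is mounted at the origin on the work surface. World frame = base frame: x ahead of the robot, y to its left, z up, the work surface at z = 0. Lengths are in m, angles in rad, forces in N, time in s.
With the tool pointing down it reaches from about 0.35 to 0.9 m from the base axis. Payload 8.1 kg.
Tool frame: the origin (TCP) lies midway between the tips of the shut fingers; the grasp point (between the pads) lies arm.grasp_offset behind it (arm.grasp_offset is the distance from the TCP to the grasp point, in m); z points along the fingers, y is the line along which they close (so a half turn about z gives the same grasp; the last joint's range is limited). The gripper opens to 92 mm and grips with 3 to 60 N. Pads are 19 mm wide; open, the fingers measure 130 mm over their backs; the gripper's body (75 mm by 190 mm) begins 47 mm behind the grasp point.
Start: joints at [-1.289, 0.434, 0.025, 1.573, -0.012, 1.134, -0.075], TCP at [0.235, 0.579, 0.227] pointing down, gripper open.
Joint ranges: [-2.62, 2.62], [-0.44, 2.09], [-1.27, 1.32], [0.08, 2.57], [-1.32, 4.46], [0.12, 2], [-2.74, 2.74]. Speed limits (rad/s): [2.22, 2.22, 3.01, 3.01, 3.14, 3.14, 3.14].

## Interface

Orientations are given as a rotation vector (axis times angle).
In Python, from cell import observe, imaging, arm gives the robot as it stands.
- The arm moves only by the tool apply_moves, never from a script. Its argument "commands" is a list of rows, each a list of 5 numbers: the opening in per cent of the stroke, from 0 (shut) to 100 (fully open), then the shift along the world's x, y, z in units of 0.06 m (1.0 is 0.06 m), then the turn about the world's z in units of 0.5 rad (1.0 is 0.5 rad). A call has 1 to 12 rows; each row shifts and turns the commanded pose from where the row before left it; what a row does not reach is not made up. A row lasts 1/8 s, in which the tool goes at most 62.5 mm and 10.7 degrees, less where a joint would pass 70% of its speed; a pose out of reach is approached as far as the arm can. A call with a number of a shift or a turn outside -1 to 1 is refused whole. A call with a gripper value outside its range is refused whole. The fingers move at their own pace and stop on an object; "newtons" is the grip in N (left out, the last holds). Time passes only in rows, so rows that do not move let the fingers close. It gives the time, the measured TCP pose, the force, the opening and the grip force at its end, in the units of the state.
- observe(): the state, without advancing time (a new reading comes with each control period).
- imaging.get_image(name): name is "side" or "top"; returns (picture, depth): 384x512x3 uint8, red, green, blue; 384x512 float32, m along the optical axis (not along the pixel's ray), 0 where there is no reading.
- imaging.camera_params(name): a dict with "camera_matrix" (3x3 intrinsics, pixels), "origin" and "rotation" of the camera in the world. Camera axes: x right, y up, looking along -z (the intrinsics and any distortion apply to the point x, -y, -z); pixel columns grow to the right and rows downward; lengths in m; the calibration is good to about 2 mm. A picture is of the moment at which its call begins. camera_params takes no time and is no camera call.
- arm.sign_off(): hands the job in; it is judged then, once.
The state is a dict: "clock": time; "joints": joint angles; "dq": joint speeds; "joint_efforts": joint torques, N m; "position": TCP position; "ee_rot": TCP orientation; "force": force on the tool from outside, world axes, zero at the start; "ft_torque": the same for the moment, N m; "width": opening from 0.0 (shut) to 1.0 (fully open); "gripper_force": force on a finger pad.
Only numpy, scipy, OpenCV 4.12 (cv2) and the standard library are available. Lean on these libraries where they do the work, as an engineer would, in place of code of your own. Each camera call takes 0.05 s, during which the arm holds its last target. There are 200 camera calls.

## Working session

There is one attempt and no reset: what is moved stays moved. The work goes in short steps, Python scripts to look and compute and a tool call to move; the robot and the scene stay as the last step left them, time stands still between calls to the robot, and variables do not carry over. Pictures are saved under pics/ and viewed, at most 10 in all, crops included, and the job is handed in when it is done.

Besides the shell and the picture viewer there is one more tool, called after ">>>" as name([rows], argument=value, ...), one row to a line, values as JSON. apply_moves: Moves the arm, as the interface text tells. Its arguments: {"type":"object","properties":{"commands":{"type":"array"},"newtons":{"type":"number"}},"required":["commands"]}

```bash
mkdir -p pics
cat > h.py <<'E'
import numpy as np, cv2
from cell import observe, imaging, arm
def cloud(n):
    im,d=imaging.get_image(n); p=imaging.camera_params(n)
    K=np.array(p["camera_matrix"]);R=np.array(p["rotation"]);o=np.array(p["origin"])
    if R.shape!=(3,3): R=cv2.Rodrigues(R)[0]
    v,u=np.mgrid[:384,:512]
    x=(u-K[0,2])/K[0,0]*d; y=(v-K[1,2])/K[1,1]*d
    P=np.stack([x,-y,-d],-1)@R.T+o
    P[d==0]=np.nan
    return im,d,P
def save(im,n): cv2.imwrite(f"pics/{n}.png",im[...,::-1])
E
python3 - <<'E'
from h import *
for n in("top","side"):
    im,d,P=cloud(n); save(im,n+"1"); np.save(n+"P.npy",P)
    print(imaging.camera_params(n))
s=observe();print(s["clock"],s["position"],s["ee_rot"],s["force"],s["width"],arm.grasp_offset)
E
```

```text
{'camera_matrix': array([[357.61288237,   0.        , 257.26398179],
       [  0.        , 357.61288237, 191.09483135],
       [  0.        ,   0.        ,   1.        ]]), 'origin': array([0.38696776, 0.01028169, 1.20463064]), 'rotation': array([ 0.11391323, -0.0757728 , -1.59102195])}
{'camera_matrix': array([[352.38708942,   0.        , 253.38991305],
       [  0.        , 352.38708942, 193.78774122],
       [  0.        ,   0.        ,   1.        ]]), 'origin': array([ 0.32726054, -0.86559805,  1.06076562]), 'rotation': array([ 0.75393176, -0.09187707, -0.19118568])}
0.1 [0.23450092 0.57886052 0.22603179] [-6.00853181e-01 -3.08346742e+00  2.19167761e-03] [-0.32095514 -0.69164943 -0.51140341] 0.9974215856577097 0.0188
```

View pics/top1.png

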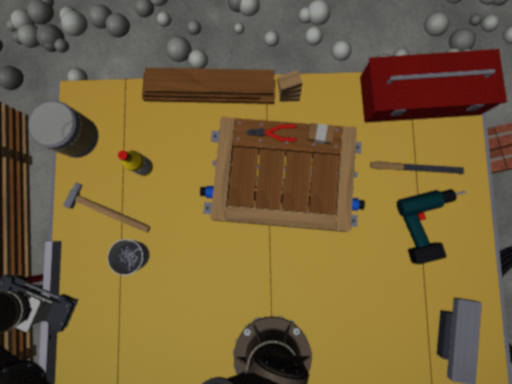

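View pics/side1.png

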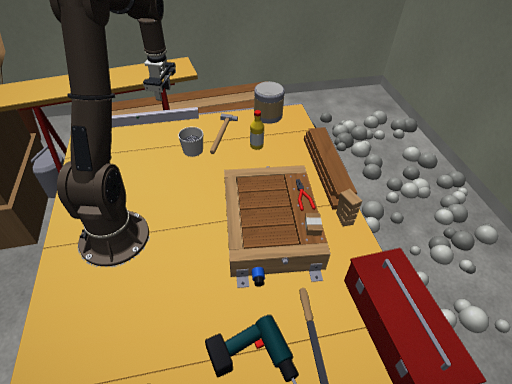

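Run:
```python
from h import *
P=np.load("topP.npy")
m=(np.abs(P[...,2]-.098)<.010)
pts=P[m]; m8=m.astype(np.uint8)
n,l,st,c=cv2.connectedComponentsWithStats(m8)
for i in range(1,n):
    if st[i,4]>300:
        q=P[l==i][:,:2].astype(np.float32); print(st[i],cv2.minAreaRect(q),np.median(P[l==i][:,2]))
```

```text
[  211   117   147   115 13058] ((0.5776242017745972, -0.04871281981468201), (0.45879751443862915, 0.33088409900665283), 83.80054473876953) 0.09709019167969324
```

The top view shows the deck at px (212–357, 117–232), slightly yawed. Four boards span cols 228–340, rows 148–215. The pliers are at (272,132) and the screw box at (321,132). The hammer, tub and glue are to the left, and the drill and file to the right. Next I'll fit the deck pose.

Run:
```python
from h import *
P=np.load("topP.npy"); im=cv2.imread("pics/top1.png")
m=(np.abs(P[...,2]-.098)<.006).astype(np.uint8)
m=cv2.morphologyEx(m,cv2.MORPH_CLOSE,np.ones((9,9)));m=cv2.morphologyEx(m,cv2.MORPH_OPEN,np.ones((25,25)))
q=P[m>0]; q=q[np.abs(q[:,2]-.098)<.006][:,:2].astype(np.float32)
r=cv2.minAreaRect(q);b=cv2.boxPoints(r);print(r);print(b)
th=np.deg2rad(r[2]-90); X=np.array([np.cos(th),np.sin(th)]);Y=np.array([-X[1],X[0]])
c=np.array(r[0]); o=c+0.015*X; print("th",th,"origin",o)
for i,y in enumerate([.1275,.0425,-.0425,-.1275]): print(i+1,"far",o+.04*X+y*Y,"near",o-.13*X+y*Y)
# check with gaps via projecting points
p=imaging.camera_params("top");R=cv2.Rodrigues(p["rotation"])[0]
def px(w):
    k=R.T@(w-p["origin"]);K=p["camera_matrix"];return int(K[0,2]+K[0,0]*k[0]/-k[2]),int(K[1,2]+K[1,1]*-k[1]/-k[2])
big=cv2.resize(im,None,fx=4,fy=4,interpolation=cv2.INTER_CUBIC)
def px4(x,y):
    w=np.r_[o+x*X+y*Y,.098];k=R.T@(w-p["origin"]);K=p["camera_matrix"]
    return int(4*(K[0,2]+K[0,0]*k[0]/-k[2])+2),int(4*(K[1,2]-K[1,1]*k[1]/-k[2])+2)
for y in[.17,.085,0,-.085,-.17]: cv2.line(big,px4(-.13,y),px4(.055,y),(255,255,0),1)
for a,bb in[((-.18,.217),(.15,.217)),((.15,.217),(.15,-.217)),((.15,-.217),(-.18,-.217)),((-.18,-.217),(-.18,.217))]: cv2.line(big,px4(*a),px4(*bb),(0,255,0),1)
cv2.imwrite("pics/chk.png",big[440:960,800:1480])
for n in("pliers","box"):
    hsv=cv2.cvtColor(im,cv2.COLOR_BGR2HSV)
h=P[...,2]; loc=(P[...,:2]-o)@np.stack([X,Y],1)
k=(np.abs(loc[...,0]-.09)<.07)&(np.abs(loc[...,1])<.2)&(h>.106)
print("stuff on border: x",np.nanmin(loc[k][:,0]),np.nanmax(loc[k][:,0]),"y",loc[k][:,1].min(),loc[k][:,1].max(),"z",h[k].max())
```

```text
((0.5774151086807251, -0.048821479082107544), (0.43812718987464905, 0.33050641417503357), 83.78824615478516)
[[ 0.38942873 -0.24871795]
 [ 0.7179947  -0.28447986]
 [ 0.7654015   0.15107499]
 [ 0.43683553  0.1868369 ]]
th -0.10841555692241724 origin [ 0.59232704 -0.05044453]
1 far [0.64588811 0.07197876] near [0.47688622 0.09037332]
2 far [ 0.63669083 -0.01252219] near [0.46768894 0.00587237]
3 far [ 0.62749355 -0.09702313] near [ 0.45849166 -0.07862857]
4 far [ 0.61829627 -0.18152408] near [ 0.44929438 -0.16312952]
stuff on border: x 0.08327265701451966 0.14345836250250804 y -0.14184498286443425 0.1267376229647267 z 0.13518432872050568
```

View pics/chk.png

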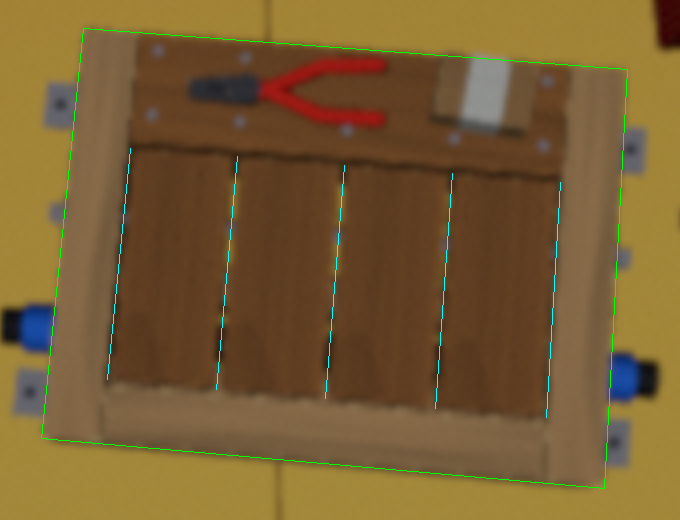

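The overlay matches the frame and the board gaps, so the deck pose is good (yaw -0.108, origin (0.592, -0.050)). Objects on the border start at deck x = 83 mm. I'll move above board 1's far end with the fingers shut and the closing line along the rod.

>>> apply_moves([
  [0,0,0,0.9,0.28],
  [0,0.6,-0.75,0,0.27],
  [0,0.6,-0.75,0,0],
  [0,0.6,-0.75,0,0],
  [0,0.6,-0.75,0,0],
  [0,0.6,-0.75,0,0],
  [0,0.6,-0.75,0,0],
  [0,0.6,-0.75,0,0],
  [0,0.6,-0.75,0,0],
  [0,0.6,-0.75,0,0],
  [0,0.6,-0.75,0,0],
  [0,0,0,0,0],
])

```text
clock: 1.6
position: [0.5968, 0.1233, 0.2801]
ee_rot: [0.185, 3.136, -0.005]
force: [-0.3, 0.6, -0.1]
width: 0.0
gripper_force: 0.0
```

>>> apply_moves([
  [0,0.8,-0.85,0,0],
  [0,0,0,-0.9,0],
  [0,0,0,-0.9,0],
  [0,0,0,-0.8,0],
  [0,0,0,0,0],
])

```text
clock: 2.22
position: [0.6341, 0.0843, 0.1211]
ee_rot: [-0.171, -3.129, 0.003]
force: [0.1, -0.1, 0.8]
width: 0.006
gripper_force: 0.0
```

>>> apply_moves([
  [0,0,0,-0.15,0],
  [0,0,0,-0.08,0],
  [0,0,0,-0.08,0],
  [0,0,0,0,0],
])

```text
clock: 2.72
position: [0.6375, 0.0838, 0.1064]
ee_rot: [0.172, 3.137, 0.0]
force: [-0.0, -0.7, -1.0]
width: 0.007
gripper_force: 0.0
```

>>> apply_moves([
  [0,0.15,-0.2,0,0],
  [0,0,0,-0.08,0],
  [0,0,0,-0.08,0],
  [0,0,0,-0.06,0],
  [0,0,0,0,0],
])

```text
clock: 3.35
position: [0.6473, 0.0709, 0.0976]
ee_rot: [0.174, 3.134, 0.001]
force: [-15.7, -3.4, 43.0]
width: 0.004
gripper_force: 21.3
```

Board 1 is firm (43 N at the surface), so I'll try board 2.

>>> apply_moves([
  [0,0,0,0.4,0],
  [0,-0.08,-0.7,0,0],
  [0,-0.08,-0.7,0,0],
  [0,0,0,0,0],
])

```text
clock: 3.85
position: [0.6362, -0.0173, 0.1169]
ee_rot: [-0.182, -3.136, 0.004]
force: [0.5, 0.6, 0.1]
width: 0.007
gripper_force: 0.0
```

>>> apply_moves([
  [0,0,0,-0.25,0],
  [0,0,0,-0.08,0],
  [0,0,0,-0.06,0],
  [0,0,0,0,0],
])

```text
clock: 4.35
position: [0.6381, -0.0109, 0.0934]
ee_rot: [0.169, 3.135, 0.001]
force: [3.7, -0.9, 2.5]
width: 0.005
gripper_force: 1.7
```

>>> apply_moves([
  [0,0,0,-0.1,0],
  [0,0,0,-0.1,0],
  [0,0,0,0,0],
])

```text
clock: 4.72
position: [0.6391, -0.011, 0.0818]
ee_rot: [0.17, 3.133, 0.001]
force: [6.1, -0.7, 2.2]
width: 0.011
gripper_force: 2.5
```

Board 2 gives, so I'll keep pressing it and drift slightly toward the rod.

>>> apply_moves([
  [0,0,0,-0.12,0],
  [0,-0.03,0,-0.12,0],
  [0,-0.03,0,-0.12,0],
  [0,0,0,0,0],
])

```text
clock: 5.22
position: [0.6336, -0.0108, 0.0593]
ee_rot: [0.17, 3.137, 0.001]
force: [2.5, 0.6, -0.1]
width: 0.004
gripper_force: 1.3
```

Run:
```python
from h import *
im,d,P=cloud("side"); save(cv2.resize(im[130:290,200:360],None,fx=3.5,fy=3.5,interpolation=cv2.INTER_CUBIC),"press")
```

```text
(no output)
```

View pics/press.png

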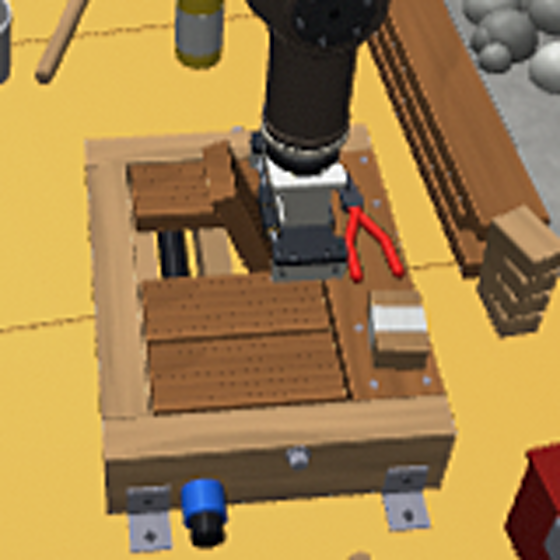

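Board 2's near end stands up steeply (crop around (225,190)), and the pliers and box are untouched. Next I'll retract upward and swing back to the near side.

>>> apply_moves([
  [0,0.03,0,0.3,0],
  [0,0,0,0.9,0],
  [0,0,0,0.9,0],
  [0,0,0,0.9,0],
  [0,0,0,0.5,0],
  [0,-0.75,0.08,0,0],
  [0,-0.75,0.08,0,0],
  [0,-0.75,0.08,0,0],
  [0,-0.75,0.08,0,0],
  [0,0,0,0,0],
])

```text
clock: 6.52
position: [0.4518, 0.007, 0.271]
ee_rot: [-0.171, -3.136, -0.001]
force: [1.1, 0.2, -0.4]
width: 0.005
gripper_force: 0.0
```

Run:
```python
from h import *
o=np.array([.5923,-.0504]);th=-.1084;X=np.array([np.cos(th),np.sin(th)]);Y=np.array([-X[1],X[0]])
s=observe();print(s["position"],"loc",(s["position"][:2]-o)@X,(s["position"][:2]-o)@Y)
for n in("side","top"):
    im,d,P=cloud(n); l=(P[...,:2]-o)@np.stack([X,Y],1)
    k=(np.abs(l[...,1]-.0425)<.036)&(l[...,0]>-.13)&(l[...,0]<.06)&(P[...,2]>.11)&(P[...,2]<.222)
    q=np.c_[l[k],P[k][:,2]]; print(n,len(q)); 
    if len(q): 
        j=np.argsort(-q[:,2])[:5]; print(q[j].round(3)); print(q[:,0].min(),q[:,0].max(),np.polyfit(q[:,0],q[:,2],1))
```

```text
[0.45180427 0.00704972 0.27096212] loc -0.14588644605876575 0.04191259289936039
side 196
[[-0.034  0.052  0.212]
 [-0.037  0.027  0.211]
 [-0.035  0.043  0.211]
 [-0.041  0.023  0.211]
 [-0.04   0.009  0.21 ]]
-0.05884811878078468 0.005735774160570209 [-1.38863102  0.14105753]
top 0
```

The near top corner is at deck x = -37 mm, z = 0.212, so the tilt is about 1.2 rad. I'll descend on the near side and push.

>>> apply_moves([
  [0,0,0,-0.9,0],
  [0,0,0,-0.87,0],
  [0,0,0,0,0],
  [0,0.6,-0.07,0,0],
  [0,0.4,-0.04,0,0],
  [0,0.25,-0.03,0,0],
  [0,0.25,-0.03,0,0],
  [0,0.2,-0.02,0,0],
  [0,0,0,0,0],
])

```text
clock: 7.75
position: [0.5578, -0.0046, 0.1638]
ee_rot: [0.173, 3.136, -0.0]
force: [0.5, 0.0, -0.5]
width: 0.008
gripper_force: 0.0
```

>>> apply_moves([
  [0,0.13,-0.01,0,0],
  [0,0.12,-0.01,0,0],
  [0,0.12,-0.01,0,0],
  [0,0.12,-0.01,0,0],
  [0,0,0,0,0],
  [0,0,0,0,0],
])

```text
clock: 8.5
position: [0.5866, -0.0068, 0.1637]
ee_rot: [0.173, 3.137, 0.0]
force: [-0.4, 0.6, 0.0]
width: 0.007
gripper_force: 0.0
```

```bash
cat > m.py <<'E'
from h import *
o=np.array([.5923,-.0504]);th=-.1084;X=np.array([np.cos(th),np.sin(th)]);Y=np.array([-X[1],X[0]])
s=observe();print(s["clock"],s["force"],"loc",(s["position"][:2]-o)@X,(s["position"][:2]-o)@Y)
im,d,P=cloud("side"); l=(P[...,:2]-o)@np.stack([X,Y],1)
save(cv2.resize(im[130:290,200:360],None,fx=3.5,fy=3.5,interpolation=cv2.INTER_CUBIC),"open%d"%(s["clock"]*10))
k=(l[...,1]<.02)&(l[...,1]>-.01)&(l[...,0]>-.06)&(l[...,0]<.06)&(P[...,2]>.11)&(P[...,2]<.216)
q=np.c_[l[k],P[k][:,2]]
for z in np.arange(.11,.216,.015):
    b=q[np.abs(q[:,2]-z)<.0075]
    if len(b): print(z.round(3),len(b),b[:,0].min().round(3),np.median(b[:,0]).round(3),b[:,0].max().round(3))
E
python3 m.py; ls pics
```

```text
8.5 [-0.41464436  0.5746513   0.03030854] loc -0.010382831795963422 0.042721624807773306
0.11 12 -0.007 0.001 0.018
0.125 26 -0.006 0.006 0.021
0.14 27 -0.004 0.009 0.027
0.155 30 -0.003 0.008 0.029
0.17 28 0.002 0.014 0.029
0.185 6 0.007 0.015 0.031
chk.png
open85.png
press.png
side1.png
top1.png
```

The board now leans about 10° past upright (≈1.74 rad). I'll back off and verify.

>>> apply_moves([
  [0,0.04,0,0,0],
  [0,0,0,0,0],
  [0,-0.4,0.04,0,0],
  [0,-0.8,0.08,0,0],
  [0,-0.6,0.06,0.5,0],
  [0,0,0,0.9,0],
  [0,0,0,0.6,0],
  [0,0,0,0,0],
  [0,0,0,0,0],
])

```text
clock: 9.68
position: [0.4807, 0.004, 0.2833]
ee_rot: [-0.172, -3.137, -0.0]
force: [0.3, -0.6, -0.1]
width: 0.005
gripper_force: 0.0
```

```bash
python3 m.py; cp pics/open9*.png pics/final.png; ls pics
```

```text
9.675 [ 0.30229378 -0.62946421 -0.09246299] loc -0.11688233533212058 0.042024847785051445
0.11 14 -0.007 0.006 0.021
0.125 26 -0.006 0.006 0.024
0.14 29 -0.003 0.005 0.027
0.155 27 -0.0 0.011 0.029
0.17 31 0.004 0.017 0.032
0.185 27 0.004 0.016 0.035
0.2 37 0.008 0.02 0.039
0.215 34 0.012 0.023 0.038
chk.png
final.png
open85.png
open96.png
press.png
side1.png
top1.png
```

View pics/final.png

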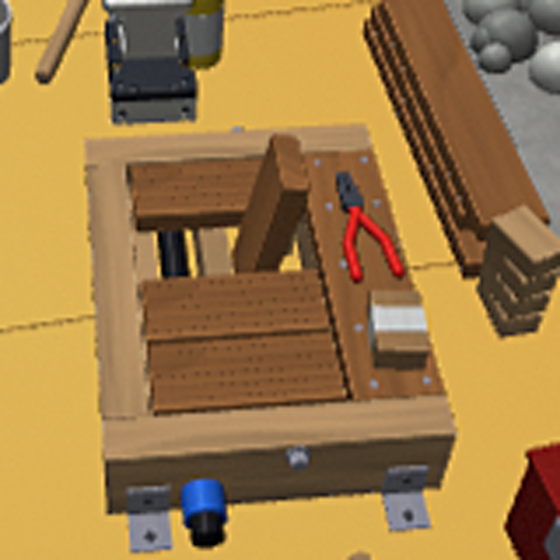

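Board 2 stands open at about 1.76 rad (crop (270,205)). The other three boards are flat, the pliers and box haven't moved, and the arm is clear.

```bash
python3 -c "
from cell import arm
print(arm.sign_off())"
```

```text
the job is handed in; nothing more can be done
None
```

Board 2, second from the left, was the one that rocked; it now stands open at about 1.76 rad by the camera, the other three lie flat, and the job was handed in at about 10 s with the tools left where they were.

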